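Probe the far fuse on the slide-rail test jig

ROBOT

A 6-joint arm with a two-finger parallel gripper is mounted at the origin on the work surface. World frame = base frame: x ahead of the robot, y to its left, z up, the work surface at z = 0. Lengths are in m, angles in rad, forces in N, time in s.
With the tool pointing down it reaches from about 0.3 to 0.875 m from the base axis. Payload 6.4 kg.
Tool frame: the origin (TCP) lies at the centre of the arm's flange, where the gripper is bolted on; the fingertips stand 173 mm ahead of it and the grasp point (between the pads) lies ctrl.grip_point_offset ahead of it (ctrl.grip_point_offset is the distance from the TCP to the grasp point, in m); z points along the fingers, y is the direction in which the jaws open and shut (so a half turn about z gives the same grasp; the last joint's range is limited). The gripper opens to 85 mm and grips with 20 to 120 N. Pads are 22 mm wide; open, the fingers measure 114 mm over their backs; the gripper's body (76 mm by 85 mm) begins 54 mm behind the grasp point. The pads swing forward as they close: fully open they stand 13 mm farther back than shut.
Start: joints at [1.049, 0.181, 1.607, -0, 1.354, -0.206], TCP at [0.179, 0.547, 0.405] pointing down, gripper open.
Joint ranges: [-2.99, 2.99], [-0.89, 2.07], [0.3, 2.58], [-1.14, 4.28], [0, 2.63], [-3.12, 3.12]. Speed limits (rad/s): [2.57, 2.57, 3.01, 3.14, 3.14, 3.14].

INTERFACE

Orientations are given as a unit quaternion [w, x, y, z].
In Python, from bench import ctrl, cams, boxes_of, landmark_of gives the robot as it stands.
- The arm moves only by the shell command python3 -m handwheel 'ROWS'. ROWS is JSON, a list of rows, each an object with "offset": the shift along the tool's x, y, z in m, a list of three; "spin": the turn about the tool's z in degrees; "grip": the opening, from 0 (shut) to 1 (fully open). A call has 1 to 20 rows; each row is the pose to reach, as a shift and turn from the pose commanded when the call began, along the tool's axes at that moment; what a row does not reach only later rows make up. A row lasts 1/8 s, in which the tool goes at most 62.5 mm and 10.7 degrees, less where a joint would pass 70% of its speed; a pose out of reach is approached as far as the arm can. A call with a gripper value outside its range is refused whole. The fingers move at their own pace and stop on an object; the grip force is fixed at half the most. Time passes only in rows, so rows that repeat a pose let the fingers close. It gives the time, the measured TCP pose, the force and the opening at its end, in the units of the state.
- ctrl.get_obs(): the state, without advancing time (a new reading comes with each control period).
- cams.camera(name): name is "scene" or "top" or "wrist"; returns a dict with "color" (480x640x3 uint8, red, green, blue), "camera_matrix" (3x3 intrinsics, pixels), "distortion" ([k1, k2, p1, p2, k3] as OpenCV has them; the pictures are not rectified), "view" (4x4, takes a point from world to camera coordinates); the wrist camera has in their place "tool_from_camera" (4x4, takes a point from camera to tool coordinates, whose origin is the TCP and whose axes are the flange's). Camera axes: x right, y up, looking along -z (the intrinsics and any distortion apply to the point x, -y, -z); pixel columns grow to the right and rows downward; lengths in m; the calibration is good to about 2 mm. A picture is of the moment at which its call begins: read the wrist's pose just before it. There is no depth.
- ctrl.hand_in(): hands the job in, once; it reports no verdict.
Trained networks look in a picture, given as the dict that the camera call returned (one of the last four; its "shot" number tells which), for a name from the list of things; names that differ only in an ending like _2 or _b are one class to them, and where a whole thing is asked for, a point or a joint stands for the part that bears it (a point fixed in the world has none). Each returns a list of dicts, best first, with "confidence" (0 to 1); they miss things now and then, are a little off and sometimes report something else, mostly with a low value. They report only what shows in the picture. A call takes as long as a camera call.
- boxes_of(picture, thing): "uv" ([column, row] in pixels, amid what is visible of it).
- landmark_of(picture, thing): "uv" ([column, row] in pixels: a listed point, or the origin of a listed thing).
The state is a dict: "time_s": time; "q": joint angles; "dq": joint speeds; "joint_efforts": joint torques, N m; "eef_pos": TCP position; "eef_rot": TCP orientation; "wrist_force": force on the tool from outside, world axes, zero at the start; "torque": the same for the moment, N m; "opening": opening from 0.0 (shut) to 1.0 (fully open).
Only numpy, scipy, OpenCV 4.12 (cv2) and the standard library are available. Lean on these libraries where they do the work, as an engineer would, in place of code of your own. Each camera call takes 0.05 s, during which the arm holds its last target.

TASK

Retest the far fuse of the two-pole holder: with the fingertips push the jig block along its rail until it is fully up against the end stop under the test head. Then lightly press the head of the far brass probe (the one farther from the robot) down until its tip rests on the fuse's end cap, stay a moment, and withdraw so that it springs back up. Grip nothing, do not touch the near probe, the holder base or the fuses, and leave the loose parts on the table where they lie.

Things in the scene. Friction and masses are not known exactly. Their poses are not given: they have to be found in the camera images.
- station: Fixed test station: aluminium base plate 120 x 400 x 10 mm; origin at the centre of its underside, on the table. Its y axis runs along the steel rail (23 mm wide, top 24.5 mm above the table) towards the end stop (y = 145 to 174 mm, 50 mm high), its x axis across the rail, away from the robot. Head bar: y = 89 to 119, x = -42 to 118, 120 to 138 mm high, on a post at x = 98 mm, 143 mm high.
- jig (a joint): How far the jig block has slid towards the end stop, in m: 0 at the open end, 0.150 hard against the stop. It starts at 0 to 0.045, slides stiffly (2 N friction plus 8 N s/m) and stays where it is left. Grey plastic block 104 mm wide, 160 mm long along the rail, 30 to 60 mm above the table; the holder base with the fuses is fixed on its top, towards the stop, and moves with it.
- push_face (a point): Centre of the jig block's flat end face that looks away from the end stop, 45 mm above the table. The face is 104 mm wide and 30 mm high (30 to 60 mm above the table). Pushing here along the station's y axis slides the block to the stop.
- holder: Two-pole black nylon fuse holder base on the jig block, 84 x 110 mm, ribs up to 28 mm high; origin at the centre of its underside, 60 mm above the table. Not to be touched.
- far_fuse: Yellow ceramic cartridge fuse, 14 mm in diameter, 51 mm long with a metal cap 12.5 mm long at each end, clipped in the far pole of the holder base (x = 22 mm of the station); it lies along the rail. Origin at its centre, 84 mm above the table. Moves with the jig block.
- near_fuse: The same fuse in the near pole (x = -22 mm of the station). Not to be touched.
- far_head (a point): Centre of the flat top of the far probe's brass head, 172 mm above the table when up: a round head 20 mm in diameter, 10 mm high, on an 8 mm stem, at x = 22, y = 104 mm of the station, above the head bar. This is the one to press. The near head stands 44 mm from it.
- far_probe (a joint): How far the far probe is pressed down, in m: 0 up, 0.014 at its hard bottom stop. With the jig block at the end stop its tip meets the far fuse's cap after about 0.008; beyond that the sprung tip gives way. It takes about 1.5 N to start, 4 N when the tip is on the cap and 6 to 7 N at 0.014; a press to 0.010 to 0.013 makes good contact. It springs back by itself.
- far_tip: Sprung brass tip under the far probe, 5.6 mm in diameter; origin at its lower end, 99 mm above the table when up, 8 mm above the top of the fuse's cap.
- near_head (a point): Centre of the flat top of the near probe's head, the same as the far one but at x = -22 mm of the station. Not to be touched.
- near_probe (a joint): How far the near probe is pressed down, in m; 0 up. To stay up.
- fuse_a: Loose spare fuse, 14 x 51 mm, lying on the table on the robot's side of the rail. Origin under its centre. Leave it.
- fuse_b: Second loose spare fuse like fuse_a. Leave it.
- spare_tip: Loose brass probe tip standing on its 18 mm flange, 41 mm high. Origin under its centre. Leave it.
- spare_base: Loose single-pole black nylon holder base, 34 x 74 mm, 24 mm high. Origin under its centre. Leave it.
- zinc_foot: Loose zinc die-cast mounting foot, 56 x 56 mm, 42 mm high. Origin under its centre. Leave it.
- screwdriver: Loose screwdriver 190 mm long with a black handle, lying on the table beyond the rail. Leave it.

How it is judged:
On the way, in this order (a step that is already met when the one before it is completed fails the run):
1. the jig block is up against the end stop, with the far probe still up (value of joint jig above 0.147 m and value of joint far_probe below 0.002 m), for 0.2 s.
2. the far probe is pressed and its tip rests on the far fuse's cap (value of joint jig above 0.147 m and value of joint far_probe above 0.006 m and contact force between far_tip and far_fuse above 0.3 N), for 0.2 s.
At the end, for the whole second after the job is handed in: The jig block is against the end stop (within 3 mm), the far probe has been pressed onto the far fuse's cap and is up again (within 2 mm), the near probe is up, and every loose part lies within 12 mm of where it was (all of step 1 and value of joint near_probe below 0.002 m and velocity of joint jig below 0.01 m/s and distance of each of fuse_a, fuse_b, spare_tip, spare_base, zinc_foot, screwdriver from where it was at the start of the episode below 0.012 m); the robot touches nothing.
It fails at once if the far probe is pressed harder than 20 N (contact force between any of the arm, the fingers and far_probe above 20 N).
It fails at once if the near probe is touched or pressed (contact force between any of the arm, the fingers and near_probe above 0.5 N or value of joint near_probe above 0.003 m).
It fails at once if the holder base or a fuse in it is touched by the robot (contact force between any of the arm, the fingers and holder above 0.5 N or contact force between any of the arm, the fingers and far_fuse above 0.5 N or contact force between any of the arm, the fingers and near_fuse above 0.5 N).
It fails at once if the far probe's head is taken between the fingers instead of being pressed on its top (distance between the grasp point and far_head below 0.01 m).
It fails at once if a loose part is displaced or lifted (distance of any of fuse_a, fuse_b, spare_tip, spare_base, zinc_foot, screwdriver from where it was at the start of the episode above 0.012 m).
It also fails if it takes over 51 s, if anything falls off the work surface, if the arm or the gripper's body presses on something with over 40 N, if the wrist force passes 120 N, or if a joint passes its speed limit or range.

## Working session

There is one attempt and no reset: what is moved stays moved. The work goes in short steps, Python scripts to look and compute and a shell command to move; the robot and the scene stay as the last step left them, time stands still between calls to the robot, and variables do not carry over. Pictures are saved under pics/ and viewed, and the job is handed in when it is done.

```bash
ls; mkdir -p pics
python3 - <<'E'
from bench import ctrl,cams,boxes_of,landmark_of
import cv2,json
o=ctrl.get_obs();print(o, ctrl.grip_point_offset)
for n in ["scene","top"]:
    p=cams.camera(n)
    cv2.imwrite(f"pics/{n}0.png",p["color"][:,:,::-1])
    print(n,p["camera_matrix"],p["distortion"],p["view"])
    for t in ["station","push_face","holder","far_head","near_head","far_fuse","near_fuse","far_tip","fuse_a","spare_tip","spare_base","zinc_foot","screwdriver"]:
        print(t,[(round(d["confidence"],2),[round(float(x),1) for x in d["uv"]]) for d in landmark_of(p,t)])
E
```

```text
pics
{'time_s': 0.0, 'q': array([ 1.04867802e+00,  1.81530039e-01,  1.60801894e+00,  3.43764787e-05,
        1.35380078e+00, -2.06304457e-01]), 'dq': array([-0.00056144,  0.00061899,  0.00150032, -0.00079261, -0.00078262,
        0.00134414]), 'joint_efforts': array([-1.28686956e-03, -4.44873333e+01, -3.51339877e+01, -3.40361366e-04,
        8.95336474e-03,  1.17771538e-05]), 'eef_pos': array([0.17843883, 0.54634028, 0.40378479]), 'eef_rot': array([-3.28632713e-04,  1.57255127e-01,  9.87557620e-01, -8.14946501e-04]), 'wrist_force': array([-0.02185385, -0.2164781 ,  0.04307129]), 'torque': array([ 0.03293577, -0.02462946,  0.04867049]), 'opening': 0.9984996228405804} 0.1547
scene [[590.31886806   0.         321.93189111]
 [  0.         590.31886806 242.44325652]
 [  0.           0.           1.        ]] [0.03170959 0.         0.         0.         0.        ] [[ 0.7973717   0.60318859  0.01902386 -0.42533791]
 [-0.4691274   0.59970638  0.64828369  0.16773848]
 [ 0.37962859 -0.52584768  0.76116119 -1.19329497]
 [ 0.          0.          0.          1.        ]]
station [(0.74, [309.8,
[... 735 characters left out ...]
44]
 [ 0.98470952  0.02829157  0.17189167 -0.56023492]
 [-0.17177553 -0.00650367  0.98511465 -0.8503535 ]
 [ 0.          0.          0.          1.        ]]
station []
push_face [(0.77, [372.7, 278.9]), (0.5, [264.1, 334.7])]
holder [(0.88, [323.2, 272.6]), (0.44, [215.6, 319.1])]
far_head [(0.4, [249.8, 242.1])]
near_head [(0.55, [248.5, 263.4])]
far_fuse [(0.48, [326.3, 257.1])]
near_fuse [(0.69, [323.1, 281.8])]
far_tip []
fuse_a [(0.65, [218.3, 320.0]), (0.6, [346.2, 344.4]), (0.37, [322.7, 281.7])]
spare_tip [(0.44, [385.4, 340.5])]
spare_base [(0.65, [296.8, 330.0]), (0.19, [221.7, 319.0])]
zinc_foot [(0.93, [263.0, 330.5]), (0.57, [250.1, 261.6])]
screwdriver [(0.86, [363.8, 222.2])]
```

View pics/scene0.png

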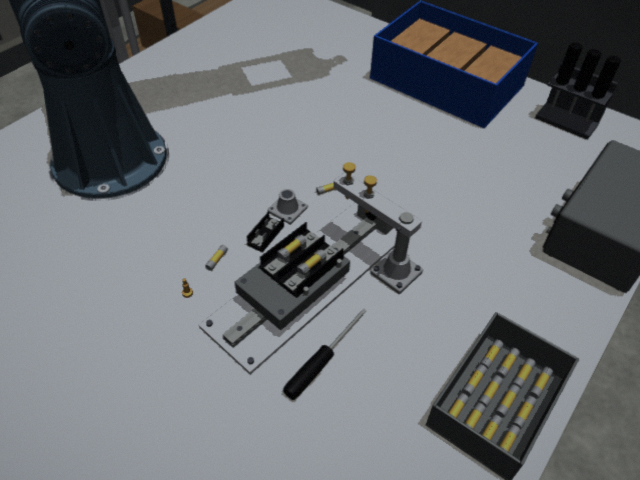

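View pics/top0.png

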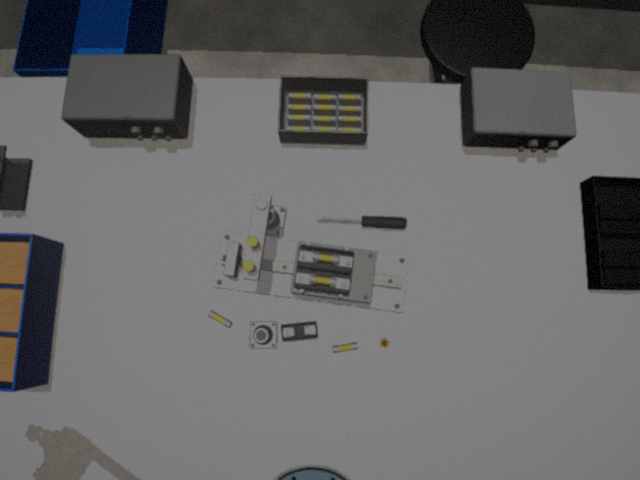

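The robot is clear of both views. The station's stop end points to image left in the top view (world +y). I'll enlarge both views to get accurate corners.

Run:
```python
import cv2
a=cv2.imread("pics/top0.png")[180:360,200:420];cv2.imwrite("pics/topz.png",cv2.resize(a,None,fx=3.6,fy=3.3,interpolation=cv2.INTER_CUBIC))
a=cv2.imread("pics/scene0.png")[150:380,180:440];cv2.imwrite("pics/scenez.png",cv2.resize(a,None,fx=2.6,fy=2.6,interpolation=cv2.INTER_CUBIC))
```

```text
(no output)
```

View pics/topz.png

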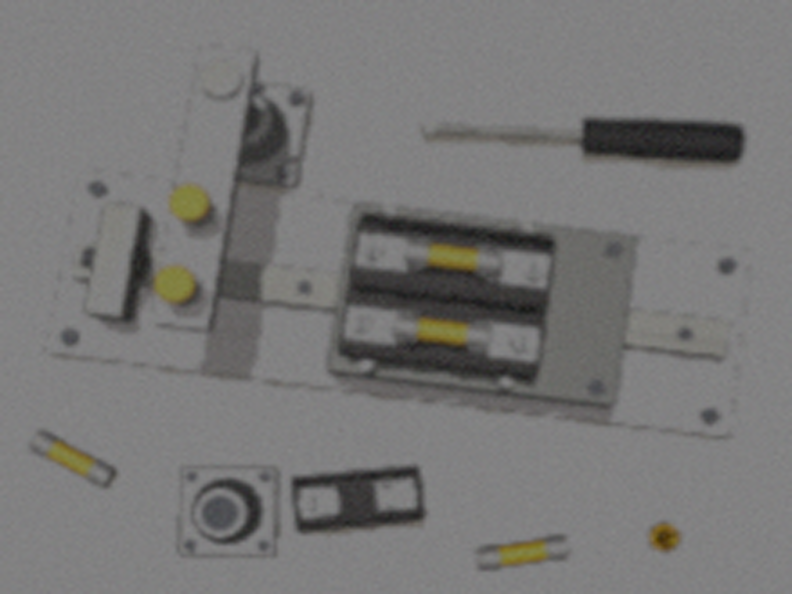

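View pics/scenez.png

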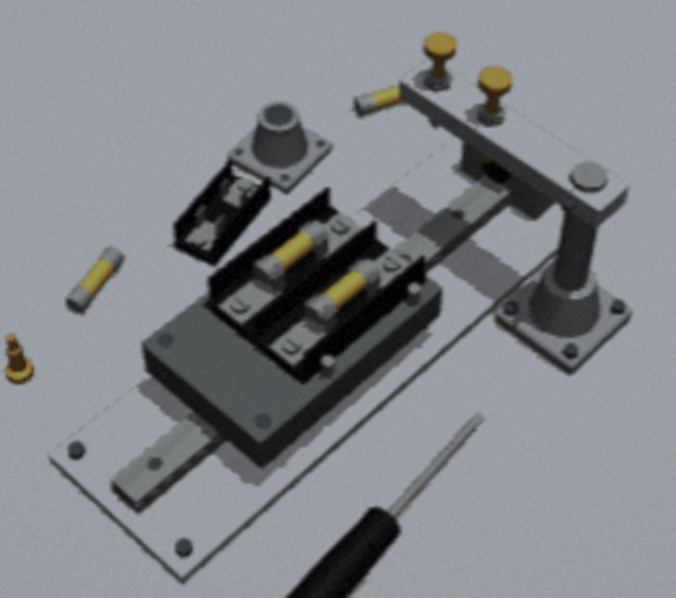

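```bash
cat > h.py <<'E'
import numpy as np,cv2
def proj(p,P):
    P=np.atleast_2d(np.asarray(P,float)); V=np.array(p["view"]); c=P@V[:3,:3].T+V[:3,3]
    c=c*[1,-1,-1]
    return cv2.projectPoints(c,np.zeros(3),np.zeros(3),np.array(p["camera_matrix"]),np.array(p["distortion"]))[0][:,0]
def st(s,P):
    P=np.atleast_2d(np.asarray(P,float)); c,n=np.cos(s[2]),np.sin(s[2])
    return np.c_[s[0]+c*P[:,0]-n*P[:,1], s[1]+n*P[:,0]+c*P[:,1], P[:,2]]
E
cat > fit.py <<'E'
from h import *
from bench import cams
from scipy.optimize import least_squares
pt=cams.camera("top");ps=cams.camera("scene")
T=lambda u,v:(200+(u+.5)/3.6-.5,180+(v+.5)/3.3-.5)
S=lambda u,v:(180+(u+.5)/2.6-.5,150+(v+.5)/2.6-.5)
J=None
top=[((-.06,-.2,.01),T(732,436)),((.06,-.2,.01),T(752,242)),((-.06,.2,.01),T(50,353)),((.022,.104,.172),T(190,202)),((-.022,.104,.172),T(175,284)),((.098,.104,.143),T(222,78)),
 ((.052,'f',.06),T(636,240)),((-.052,'f',.06),T(612,403)),((.052,'e',.06),T(357,203)),((-.052,'e',.06),T(332,375))]
sc=[((-.06,-.2,.01),S(52,460)),((.06,-.2,.01),S(182,580)),((.022,.104,.172),S(495,74)),((-.022,.104,.172),S(440,40)),((.098,.104,.143),S(589,176)),((-.052,'f',.06),S(145,347)),((.052,'f',.06),S(262,438)),((.052,'e',.06),S(440,294))]
def res(s,split=False):
    f=lambda L:[(a,s[3] if b=='f' else s[3]+.16 if b=='e' else b,c) for (a,b,c),_ in L]
    r1=proj(pt,st(s,f(top)))-[u for _,u in top]; r2=proj(ps,st(s,f(sc)))-[u for _,u in sc]
    if split: print(np.round(r1,1).tolist(),np.round(r2,1).tolist())
    return np.r_[r1.ravel(),r2.ravel()]
r=least_squares(res,[.5,.0,0,-.14],loss="soft_l1");print(r.x,np.degrees(r.x[2]),"jig",r.x[3]+.165);res(r.x,True)
s=r.x; np.save("s.npy",s)
print("face",st(s,[(0,s[3],.045)]),"heads",st(s,[(.022,.104,.172),(-.022,.104,.172)]))
def inv(p,uv,z):
    from scipy.optimize import fsolve
    return fsolve(lambda q:(proj(p,[(q[0],q[1],z)])[0]-uv),[.5,0])
for n,uv,z in [("fa",(218.3,320),.007),("fb",T(523,553),.007),("tip",T(665,537),.02),("base",(297,330),.012),("foot",(263,334),.02),("drvtip",T(425,130),.01),("drvend",T(742,140),.01)]:
    w=inv(pt,uv,z); c=w-s[:2]; print(n,w, "station", c@[np.cos(s[2]),np.sin(s[2])], c@[-np.sin(s[2]),np.cos(s[2])])
E
python3 fit.py
```

```text
[ 0.50387346  0.01612376 -0.09917536 -0.12748066] -5.682329734238662 jig 0.0375193427765855
[[0.3, 0.3], [0.3, 2.3], [-0.5, 0.8], [0.3, 0.7], [0.6, 0.6], [0.0, 0.8], [1.2, -1.3], [2.2, 1.2], [-0.5, -0.1], [-0.7, -0.7]] [[-0.6, -1.0], [1.4, 0.2], [0.8, 1.3], [0.6, 1.1], [1.0, -0.5], [-1.3, -0.6], [0.5, 3.2], [2.3, -2.1]]
face [[ 0.49125124 -0.11073048  0.045     ]] heads [[0.5360627  0.11743444 0.172     ]
 [0.49227891 0.121791   0.172     ]]
fa [0.39692979 0.20634163] station -0.1252521821203172 0.17869436482075876
fb [ 0.34976195 -0.05746443] station -0.14606805592563182 -0.08848561332479303
tip [ 0.36228548 -0.13652903] station -0.12577765096516927 -0.16592170805007173
base [0.3818907  0.04183815] station -0.1239294092629986 0.013510173509261073
foot [0.37193414 0.11032301] station -0.14061792673119214 0.08067268095656345
drvtip [0.61662985 0.00619955] station 0.11318494162698808 0.0012888903398599097
drvend [ 0.61550021 -0.18276055] station 0.1307703378559465 -0.18685453947754452
```

```bash
cat > go.py <<'E'
# usage: go.py sx sy tipz : offset/spin to bring tool axis to station (sx,sy), fingertips to z, jaws along station y
import sys
from h import *
from bench import ctrl
from scipy.spatial.transform import Rotation as R
s=np.load("s.npy");o=ctrl.get_obs();q=o["eef_rot"];M=R.from_quat([q[1],q[2],q[3],q[0]]).as_matrix()
p=np.array(o["eef_pos"]);sx,sy,z=map(float,sys.argv[1:4])
t=st(s,[(sx,sy,z+.173)])[0]
ty=np.array([-np.sin(s[2]),np.cos(s[2]),0]);l=M.T@ty
c=p[:2]-s[:2]
print("t",o["time_s"],"tcp",p.round(4),"station",np.round([c@[np.cos(s[2]),np.sin(s[2])],c@ty[:2]],4),"F",np.round(o["wrist_force"],1),"op",o["opening"],"tilt",M[:,2].round(4))
print("target",t.round(4),"offset",np.round(M.T@(t-p),4),"spin",np.degrees(np.arctan2(-l[0],l[1])).round(2))
E
python3 go.py 0 -.193 .23
```

```text
t 1.5 tcp [0.1786 0.5466 0.4047] station [-0.3762  0.4956] F [ 0.3 -0.4  0.5] op 1.001663099214908 tilt [-0.  0. -1.]
target [ 0.4848 -0.1759  0.403 ] offset [-0.5155 -0.5917  0.0017] spin -12.41
```

```bash
python3 -m handwheel '[{"offset":[-0.05,-0.06,-0.01],"spin":-2,"grip":0},{"offset":[-0.086,-0.098,-0.01],"spin":-4,"grip":0},{"offset":[-0.12,-0.138,-0.01],"spin":-6,"grip":0},{"offset":[-0.155,-0.178,-0.01],"spin":-8,"grip":0},{"offset":[-0.19,-0.218,-0.01],"spin":-10,"grip":0},{"offset":[-0.225,-0.258,-0.01],"spin":-12.4,"grip":0},{"offset":[-0.26,-0.298,-0.01],"spin":-12.4,"grip":0},{"offset":[-0.295,-0.338,-0.01],"spin":-12.4,"grip":0},{"offset":[-0.33,-0.378,-0.01],"spin":-12.4,"grip":0},{"offset":[-0.365,-0.418,-0.01],"spin":-12.4,"grip":0},{"offset":[-0.4,-0.46,-0.01],"spin":-12.4,"grip":0},{"offset":[-0.435,-0.5,-0.01],"spin":-12.4,"grip":0},{"offset":[-0.47,-0.54,-0.005],"spin":-12.4,"grip":0},{"offset":[-0.5,-0.57,0],"spin":-12.4,"grip":0},{"offset":[-0.515,-0.592,0],"spin":-12.4,"grip":0},{"offset":[-0.515,-0.592,0],"spin":-12.4,"grip":0}]'; python3 go.py 0 -.193 .042
```

```text
time_s: 3.5
eef_pos: [0.4843, -0.1772, 0.4046]
eef_rot: [-0.0, 0.051, 0.999, 0.0]
wrist_force: [0.7, 0.7, -0.7]
opening: -0.003
t 3.5 tcp [ 0.4843 -0.1772  0.4046] station [-0.0003 -0.1943] F [ 0.7  0.7 -0.7] op -0.002526576780232572 tilt [-5.e-04  3.e-04 -1.e+00]
target [ 0.4848 -0.1759  0.215 ] offset [-0.0004  0.0013  0.1896] spin -0.12
```

```bash
python3 -m handwheel '[{"offset":[0,0,0.04],"spin":0,"grip":0},{"offset":[0,0,0.08],"spin":0,"grip":0},{"offset":[0,0,0.12],"spin":0,"grip":0},{"offset":[0,0,0.15],"spin":0,"grip":0},{"offset":[0,0,0.175],"spin":0,"grip":0},{"offset":[0,0,0.187],"spin":0,"grip":0},{"offset":[0,0,0.187],"spin":0,"grip":0}]'; python3 go.py 0 -.145 .044
python3 - <<'E'
from bench import cams
import cv2
a=cams.camera("scene")["color"][:,:,::-1][150:380,180:440];cv2.imwrite("pics/s2.png",cv2.resize(a,None,fx=2.6,fy=2.6,interpolation=cv2.INTER_CUBIC))
a=cams.camera("top")["color"][:,:,::-1][180:360,200:420];cv2.imwrite("pics/t2.png",cv2.resize(a,None,fx=3.6,fy=3.3,interpolation=cv2.INTER_CUBIC))
E
```

```text
time_s: 4.38
eef_pos: [0.484, -0.1752, 0.2176]
eef_rot: [-0.001, 0.049, 0.999, 0.0]
wrist_force: [0.3, 0.7, 0.3]
opening: -0.003
t 4.375 tcp [ 0.484  -0.1752  0.2176] station [-0.0008 -0.1924] F [0.3 0.7 0.3] op -0.0026874368154978048 tilt [-1.e-03  8.e-04 -1.e+00]
target [ 0.4895 -0.1282  0.217 ] offset [-0.0008  0.0474  0.0006] spin 0.04
```

View pics/s2.png

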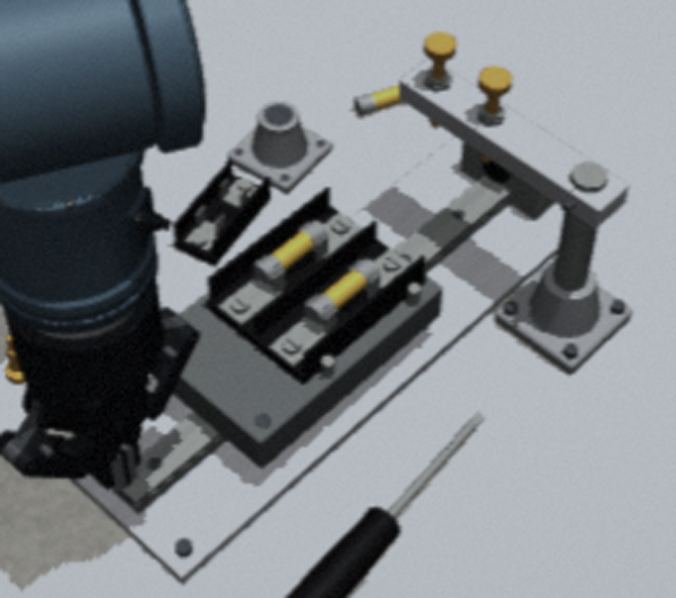

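View pics/t2.png

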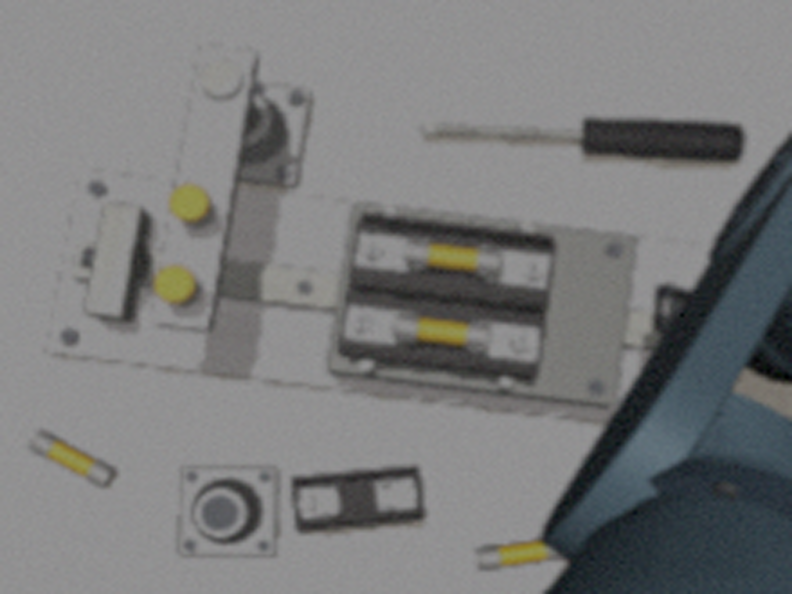

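The finger linkage elbows stick out along the rail and could come near the holder ribs. I'll turn the jaws across the rail for the push.

```bash
python3 -c "
from bench import ctrl;print(ctrl.get_obs()['q'])"
python3 -m handwheel '[{"offset":[0,0,0],"spin":-10,"grip":0},{"offset":[0,0,0],"spin":-20,"grip":0},{"offset":[0,0,0],"spin":-30,"grip":0},{"offset":[0,0,0],"spin":-40,"grip":0},{"offset":[0,0,0],"spin":-50,"grip":0},{"offset":[0,0,0],"spin":-60,"grip":0},{"offset":[0,0,0],"spin":-70,"grip":0},{"offset":[0,0,0],"spin":-80,"grip":0},{"offset":[0,0,0],"spin":-90,"grip":0},{"offset":[0,0,0],"spin":-90,"grip":0}]'; python3 go.py 0 -.145 .044;  python3 -c "
from bench import ctrl;print(ctrl.get_obs()['q'])"
python3 - <<'E'
from bench import cams
import cv2
a=cams.camera("scene")["color"][:,:,::-1][150:380,180:440];cv2.imwrite("pics/s3.png",cv2.resize(a,None,fx=2.6,fy=2.6,interpolation=cv2.INTER_CUBIC))
E
```

```text
[-5.78738705e-01  3.04434501e-01  1.88268088e+00  2.53411885e-05
  9.52920503e-01 -2.05071196e+00]
time_s: 5.72
eef_pos: [0.5085, -0.0776, 0.196]
eef_rot: [-0.06, -0.62, 0.78, -0.057]
wrist_force: [-3.5, -14.1, 19.1]
opening: 0.001
t 5.725 tcp [ 0.5085 -0.0776  0.196 ] station [ 0.0139 -0.0928] F [ -3.5 -14.1  19.1] op 0.001092617542467668 tilt [-0.0235 -0.1633 -0.9863]
target [ 0.4895 -0.1282  0.217 ] offset [ 0.0562  0.0069 -0.012 ] spin 82.64
[-0.33575895  0.34919264  1.88913937 -0.21122681  0.88226777 -3.11746318]
```

View pics/s3.png

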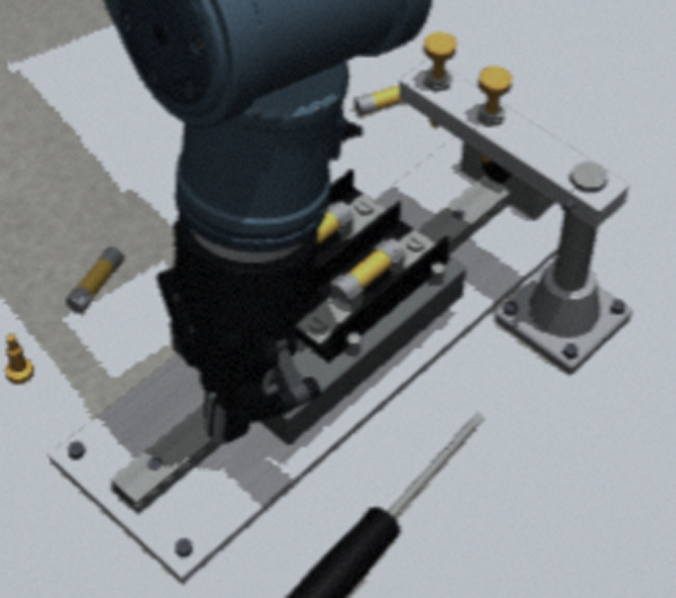

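The last joint reached its limit, so the arm tilted and shoved the block. I printed q6 too late to catch it. I'll back straight off along the rail, then go up, before doing anything else.

Run:
```python
from h import *
from bench import ctrl
from scipy.spatial.transform import Rotation as R
s=np.load("s.npy");o=ctrl.get_obs();q=o["eef_rot"];M=R.from_quat([q[1],q[2],q[3],q[0]]).as_matrix()
b=-np.array([-np.sin(s[2]),np.cos(s[2]),0])
print(M.round(3)); print("back 1m",(M.T@b).round(3),"up 1m",(M.T@[0,0,1]).round(3))
```

```text
[[-0.221 -0.975 -0.022]
 [-0.962  0.222 -0.162]
 [ 0.163 -0.015 -0.987]]
back 1m [ 0.979 -0.124  0.164] up 1m [ 0.163 -0.015 -0.987]
```

```bash
python3 -m handwheel '[{"offset":[0.02,-0.003,0],"spin":4,"grip":0},{"offset":[0.04,-0.005,0],"spin":10,"grip":0}]'; python3 go.py 0 -.17 .044;  python3 -c "
from bench import ctrl;print(ctrl.get_obs()['q'])"
```

```text
time_s: 6.02
eef_pos: [0.5039, -0.1173, 0.2022]
eef_rot: [-0.055, -0.548, 0.833, -0.061]
wrist_force: [0.3, 0.3, -0.2]
opening: -0.001
t 6.025 tcp [ 0.5039 -0.1173  0.2022] station [ 0.0132 -0.1328] F [ 0.3  0.3 -0.2] op -0.001421513171592686 tilt [-0.0245 -0.1606 -0.9867]
target [ 0.487 -0.153  0.217] offset [ 0.0413  0.0009 -0.0084] spin 72.34
[-0.41334477  0.33969937  1.88480321 -0.20417727  0.88479608 -3.02124719]
```

```bash
python3 -m handwheel '[{"offset":[0.03,0,-0.01],"spin":0,"grip":0},{"offset":[0.06,0,-0.04],"spin":8,"grip":0},{"offset":[0.08,0,-0.06],"spin":17,"grip":0},{"offset":[0.08,0,-0.06],"spin":26,"grip":0},{"offset":[0.08,0,-0.06],"spin":26,"grip":0}]'; python3 go.py 0 -.17 .044;  python3 -c "
from bench import ctrl;print(ctrl.get_obs()['q'])"
python3 - <<'E'
from bench import cams,landmark_of
import cv2
p=cams.camera("scene")
for t in ["push_face","holder","far_fuse"]: print(t,[(d["confidence"],d["uv"]) for d in landmark_of(p,t)][:2])
a=p["color"][:,:,::-1][150:380,180:440];cv2.imwrite("pics/s4.png",cv2.resize(a,None,fx=2.6,fy=2.6,interpolation=cv2.INTER_CUBIC))
p=cams.camera("top")
a=p["color"][:,:,::-1][180:360,200:420];cv2.imwrite("pics/t4.png",cv2.resize(a,None,fx=3.6,fy=3.3,interpolation=cv2.INTER_CUBIC))
print(cams.camera("wrist")["tool_from_camera"])
E
```

```text
time_s: 6.65
eef_pos: [0.4737, -0.1804, 0.2739]
eef_rot: [-0.04, -0.348, 0.934, -0.071]
wrist_force: [-0.4, -0.1, 0.2]
opening: -0.002
t 6.65 tcp [ 0.4737 -0.1804  0.2739] station [-0.0106 -0.1986] F [-0.4 -0.1  0.2] op -0.002369930840564533 tilt [-0.025  -0.1608 -0.9867]
target [ 0.487 -0.153  0.217] offset [-0.0348  0.0177  0.0514] spin 46.49
[-0.55444608  0.18758751  1.89480651 -0.17871787  1.00232415 -2.74610241]
push_face [(0.82, [269.1, 295.4])]
holder [(0.64, [328.1, 187.9]), (0.61, [314.1, 252.3])]
far_fuse [(0.72, [324.7, 251.3])]
[[-7.64561594e-04  9.46466761e-01  3.22800381e-01  8.25115143e-02]
 [ 9.99998766e-01  1.16660520e-03 -1.05201979e-03 -3.57686265e-04]
 [-1.37228237e-03  3.22799179e-01 -9.46466485e-01  3.09213949e-02]
 [ 0.00000000e+00  0.00000000e+00  0.00000000e+00  1.00000000e+00]]
```

View pics/s4.png

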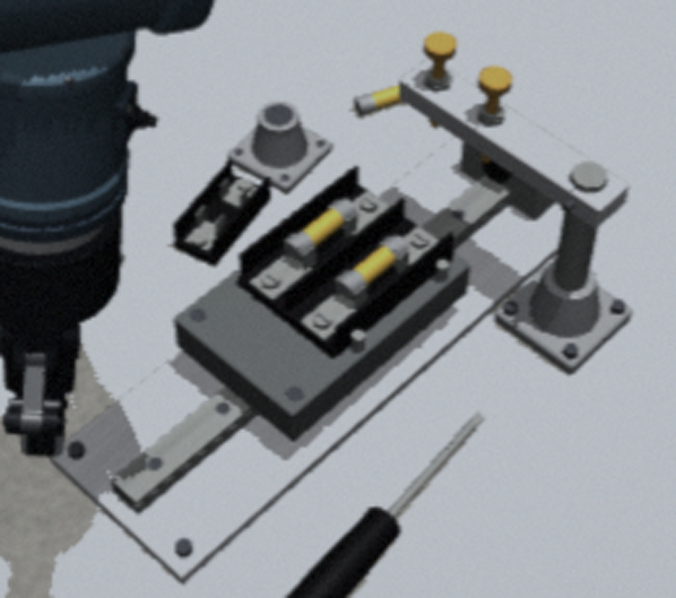

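View pics/t4.png

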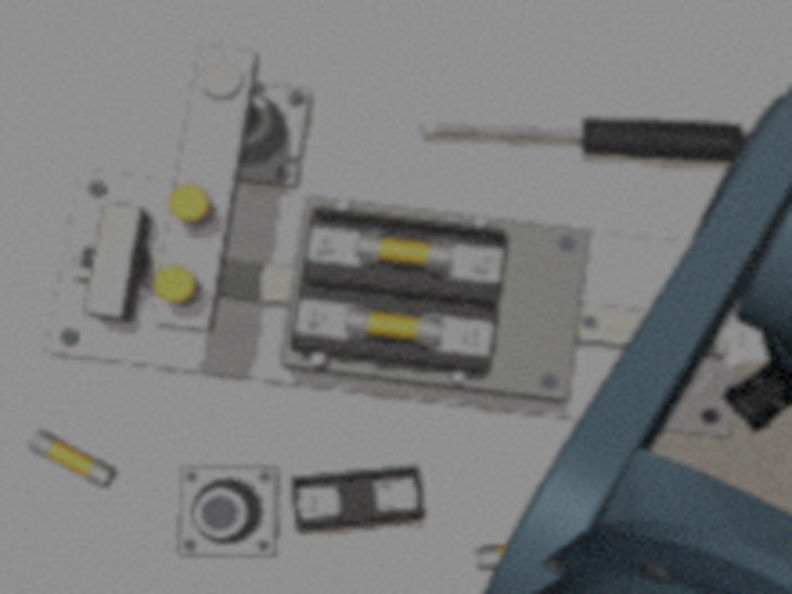

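```bash
cat > go2.py <<'E'
# go2.py sx sy z : fingertip centre (tilt honoured) to station point; prints offset
import sys
from h import *
from bench import ctrl
from scipy.spatial.transform import Rotation as R
s=np.load("s.npy");o=ctrl.get_obs();q=o["eef_rot"];M=R.from_quat([q[1],q[2],q[3],q[0]]).as_matrix()
p=np.array(o["eef_pos"])+M[:,2]*.173;t=st(s,[list(map(float,sys.argv[1:4]))])[0]
ex=np.array([np.cos(s[2]),np.sin(s[2]),0]);ty=np.array([-np.sin(s[2]),np.cos(s[2]),0]);l=M.T@ty
c=p-[s[0],s[1],0]
print("t",o["time_s"],"tip station",np.round([c@ex,c@ty,p[2]],4),"F",np.round(o["wrist_force"],1),"q",np.round(o["q"],2))
print("offset",np.round(M.T@(t-p),4),"ystn in tool",l.round(3),"xstn",(M.T@ex).round(3),"up",M[2].round(3),"spin to jaws-along-y",np.degrees(np.arctan2(-l[0],l[1])).round(1))
E
python3 go2.py 0 -.135 .046
```

```text
t 6.95 tip station [-0.0129 -0.2258  0.1014] F [ 0.2 -1.1 -0.9] q [-0.55  0.19  1.9  -0.18  1.   -2.75]
offset [-0.0809  0.0579  0.0399] ystn in tool [-0.716  0.679 -0.161] xstn [-0.686 -0.727 -0.012] up [ 0.125 -0.102 -0.987] spin to jaws-along-y 46.5
```

```bash
python3 -m handwheel '[{"offset":[-0.03,0.022,0.01],"spin":0,"grip":0},{"offset":[-0.05,0.036,0.02],"spin":-8,"grip":0},{"offset":[-0.07,0.05,0.03],"spin":-14,"grip":0},{"offset":[-0.081,0.058,0.037],"spin":-18,"grip":0},{"offset":[-0.081,0.058,0.040],"spin":-18,"grip":0},{"offset":[-0.081,0.058,0.040],"spin":-18,"grip":0}]'; python3 go2.py 0 -.04 .046
python3 - <<'E'
from bench import cams
import cv2
a=cams.camera("scene")["color"][:,:,::-1][150:380,180:440];cv2.imwrite("pics/s5.png",cv2.resize(a,None,fx=2.6,fy=2.6,interpolation=cv2.INTER_CUBIC))
E
```

```text
time_s: 7.7
eef_pos: [0.4955, -0.0911, 0.2167]
eef_rot: [-0.051, -0.489, 0.868, -0.063]
wrist_force: [-0.0, -0.9, -0.7]
opening: -0.001
t 7.7 tip station [ 0.0003 -0.1355  0.046 ] F [-0.  -0.9 -0.7] q [-0.37  0.29  1.91 -0.2   0.92 -2.85]
offset [-0.0849  0.0409 -0.0154] ystn in tool [-0.89   0.426 -0.161] xstn [-0.43  -0.903 -0.012] up [ 0.151 -0.059 -0.987] spin to jaws-along-y 64.4
```

View pics/s5.png

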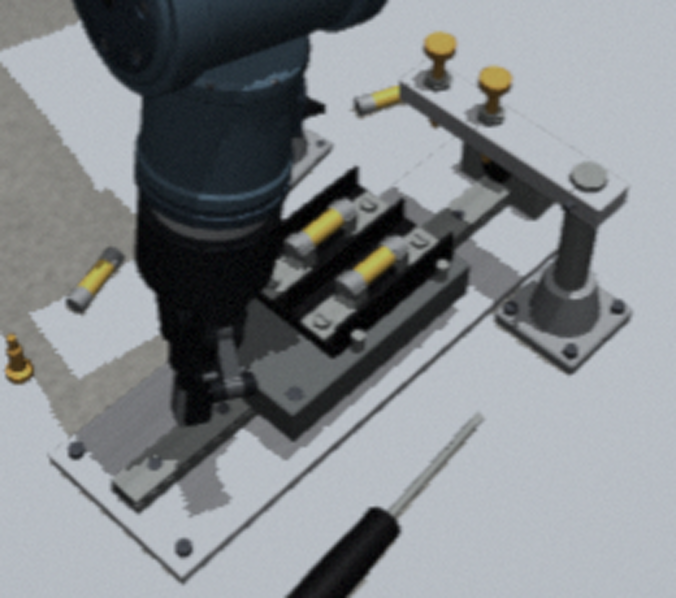

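```bash
python3 -m handwheel '[{"offset":[-0.004,0.002,-0.001],"spin":-5,"grip":0},{"offset":[-0.009,0.004,-0.002],"spin":-10,"grip":0},{"offset":[-0.018,0.009,-0.003],"spin":-10,"grip":0},{"offset":[-0.027,0.013,-0.005],"spin":-10,"grip":0},{"offset":[-0.036,0.017,-0.006],"spin":-10,"grip":0},{"offset":[-0.044,0.021,-0.008],"spin":-10,"grip":0},{"offset":[-0.044,0.021,-0.008],"spin":-10,"grip":0}]'; python3 go2.py 0 -.04 .046
python3 - <<'E'
from bench import cams
import cv2
a=cams.camera("scene")["color"][:,:,::-1][150:380,180:440];cv2.imwrite("pics/s6.png",cv2.resize(a,None,fx=2.6,fy=2.6,interpolation=cv2.INTER_CUBIC))
E
```

```text
time_s: 8.62
eef_pos: [0.5004, -0.0407, 0.2167]
eef_rot: [-0.056, -0.564, 0.822, -0.058]
wrist_force: [-0.9, 0.2, -0.4]
opening: -0.002
t 8.625 tip station [ 0.0002 -0.0847  0.046 ] F [-0.9  0.2 -0.4] q [-0.27  0.29  1.91 -0.2   0.93 -2.92]
offset [-0.0425  0.012  -0.0072] ystn in tool [-0.951  0.264 -0.161] xstn [-0.266 -0.964 -0.011] up [ 0.158 -0.032 -0.987] spin to jaws-along-y 74.5
```

View pics/s6.png

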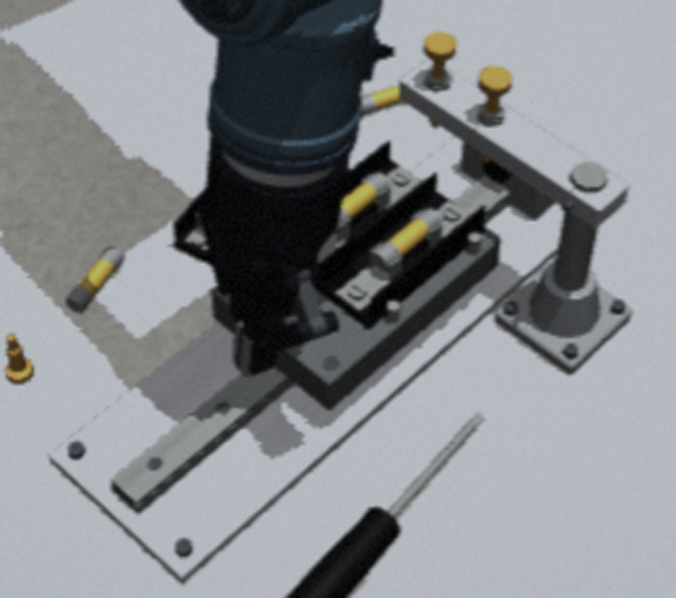

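```bash
python3 -m handwheel '[{"offset":[-0.009,0.0025,-0.0015],"spin":-4,"grip":0},{"offset":[-0.017,0.005,-0.003],"spin":-8,"grip":0},{"offset":[-0.025,0.007,-0.004],"spin":-8,"grip":0},{"offset":[-0.033,0.009,-0.0055],"spin":-8,"grip":0},{"offset":[-0.039,0.011,-0.0065],"spin":-8,"grip":0},{"offset":[-0.042,0.012,-0.007],"spin":-8,"grip":0},{"offset":[-0.042,0.012,-0.007],"spin":-8,"grip":0}]'; python3 go2.py 0 -.02 .046
python3 - <<'E'
from bench import cams
import cv2
a=cams.camera("scene")["color"][:,:,::-1][150:380,180:440];cv2.imwrite("pics/s7.png",cv2.resize(a,None,fx=2.6,fy=2.6,interpolation=cv2.INTER_CUBIC))
E
```

```text
time_s: 9.55
eef_pos: [0.5043, 0.0028, 0.2165]
eef_rot: [-0.06, -0.619, 0.781, -0.054]
wrist_force: [0.7, 0.3, -0.8]
opening: -0.001
t 9.55 tip station [-0.0004 -0.0411  0.0458] F [ 0.7  0.3 -0.8] q [-0.18  0.3   1.9  -0.2   0.95 -2.98]
offset [-0.0206  0.0024 -0.0036] ystn in tool [-0.978  0.13  -0.161] xstn [-0.129 -0.992 -0.012] up [ 0.161 -0.009 -0.987] spin to jaws-along-y 82.5
```

View pics/s7.png

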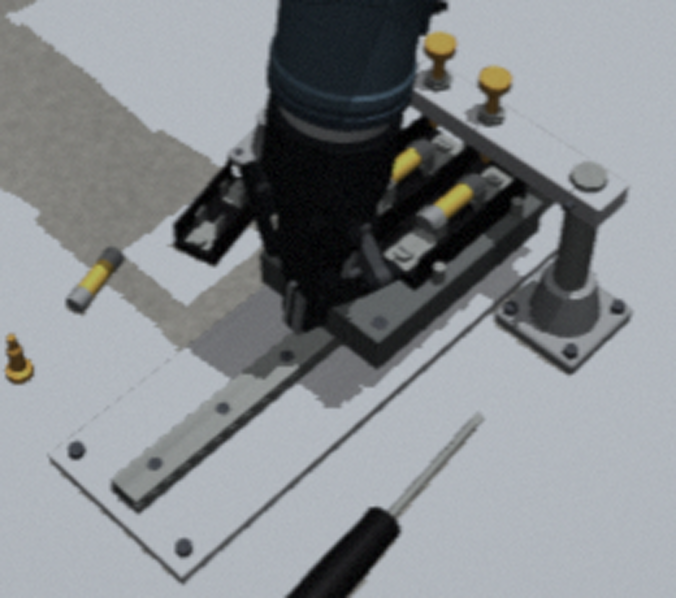

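```bash
python3 -m handwheel '[{"offset":[-0.003,0.0004,-0.0005],"spin":0,"grip":0},{"offset":[-0.006,0.0008,-0.001],"spin":0,"grip":0},{"offset":[-0.009,0.0012,-0.0015],"spin":0,"grip":0},{"offset":[-0.011,0.0015,-0.0018],"spin":0,"grip":0}]'; python3 go2.py 0 -.02 .046
```

```text
time_s: 10.1
eef_pos: [0.5054, 0.0137, 0.2165]
eef_rot: [-0.061, -0.619, 0.781, -0.054]
wrist_force: [-0.5, -1.2, -1.3]
opening: -0.0
t 10.1 tip station [-0.0004 -0.0301  0.0457] F [-0.5 -1.2 -1.3] q [-0.16  0.3   1.9  -0.2   0.95 -2.96]
offset [-0.0099  0.001  -0.0019] ystn in tool [-0.978  0.13  -0.161] xstn [-0.129 -0.992 -0.012] up [ 0.161 -0.009 -0.987] spin to jaws-along-y 82.5
```

```bash
python3 -m handwheel '[{"offset":[-0.001,0.0001,-0.0002],"spin":0,"grip":0},{"offset":[-0.002,0.0003,-0.0003],"spin":0,"grip":0},{"offset":[-0.003,0.0004,-0.0005],"spin":0,"grip":0}]'; python3 go2.py 0 -.02 .046
```

```text
time_s: 10.48
eef_pos: [0.5058, 0.0163, 0.2166]
eef_rot: [-0.061, -0.619, 0.781, -0.054]
wrist_force: [-1.3, -7.0, -2.2]
opening: -0.0
t 10.475 tip station [-0.0002 -0.0277  0.0459] F [-1.3 -7.  -2.2] q [-0.15  0.3   1.89 -0.2   0.96 -2.95]
offset [-0.0076  0.0008 -0.0013] ystn in tool [-0.978  0.129 -0.162] xstn [-0.129 -0.992 -0.012] up [ 0.163 -0.009 -0.987] spin to jaws-along-y 82.5
```

```bash
python3 -m handwheel '[{"offset":[-0.001,0.0001,-0.0002],"spin":0,"grip":0},{"offset":[-0.002,0.0003,-0.0003],"spin":0,"grip":0},{"offset":[-0.002,0.0003,-0.0003],"spin":0,"grip":0},{"offset":[-0.002,0.0003,-0.0003],"spin":0,"grip":0}]'; python3 go2.py 0 -.02 .046
```

```text
time_s: 10.98
eef_pos: [0.5059, 0.017, 0.2165]
eef_rot: [-0.062, -0.619, 0.781, -0.055]
wrist_force: [-3.4, -12.6, -2.2]
opening: -0.0
t 10.975 tip station [-0.0002 -0.0275  0.0459] F [ -3.4 -12.6  -2.2] q [-0.15  0.31  1.89 -0.2   0.96 -2.95]
offset [-0.0074  0.0008 -0.0013] ystn in tool [-0.978  0.129 -0.165] xstn [-0.129 -0.992 -0.012] up [ 0.165 -0.009 -0.986] spin to jaws-along-y 82.5
```

```bash
python3 -m handwheel '[{"offset":[0.01,-0.001,0.002],"spin":0,"grip":0},{"offset":[0.03,-0.004,0.005],"spin":0,"grip":0},{"offset":[0.059,-0.008,0.01],"spin":0,"grip":0},{"offset":[0.065,-0.008,-0.03],"spin":0,"grip":0},{"offset":[0.073,-0.009,-0.08],"spin":10,"grip":0},{"offset":[0.082,-0.01,-0.13],"spin":20,"grip":0},{"offset":[0.092,-0.01,-0.187],"spin":30,"grip":0},{"offset":[0.092,-0.01,-0.187],"spin":40,"grip":0},{"offset":[0.092,-0.01,-0.187],"spin":50,"grip":0},{"offset":[0.092,-0.01,-0.187],"spin":60,"grip":0},{"offset":[0.092,-0.01,-0.187],"spin":70,"grip":0},{"offset":[0.092,-0.01,-0.187],"spin":80,"grip":0},{"offset":[0.092,-0.01,-0.187],"spin":82.5,"grip":0},{"offset":[0.092,-0.01,-0.187],"spin":82.5,"grip":0}]'; python3 go2.py 0.022 .09 .21
python3 - <<'E'
from bench import cams
import cv2
a=cams.camera("scene")["color"][:,:,::-1][150:380,180:440];cv2.imwrite("pics/s8.png",cv2.resize(a,None,fx=2.6,fy=2.6,interpolation=cv2.INTER_CUBIC))
a=cams.camera("top")["color"][:,:,::-1][180:360,200:420];cv2.imwrite("pics/t8.png",cv2.resize(a,None,fx=3.6,fy=3.3,interpolation=cv2.INTER_CUBIC))
E
```

```text
time_s: 12.72
eef_pos: [0.5002, -0.0421, 0.4163]
eef_rot: [-0.009, 0.049, 0.996, -0.08]
wrist_force: [-1.1, -0.2, -1.2]
opening: 0.002
t 12.725 tip station [ 0.0003 -0.0861  0.2456] F [-1.1 -0.2 -1.2] q [-0.27  0.01  1.77 -0.17  1.34 -1.71]
offset [-0.0221  0.1795  0.0066] ystn in tool [ 0.     0.987 -0.161] xstn [-1.    -0.002 -0.01 ] up [ 0.01  -0.161 -0.987] spin to jaws-along-y -0.0
```

View pics/s8.png

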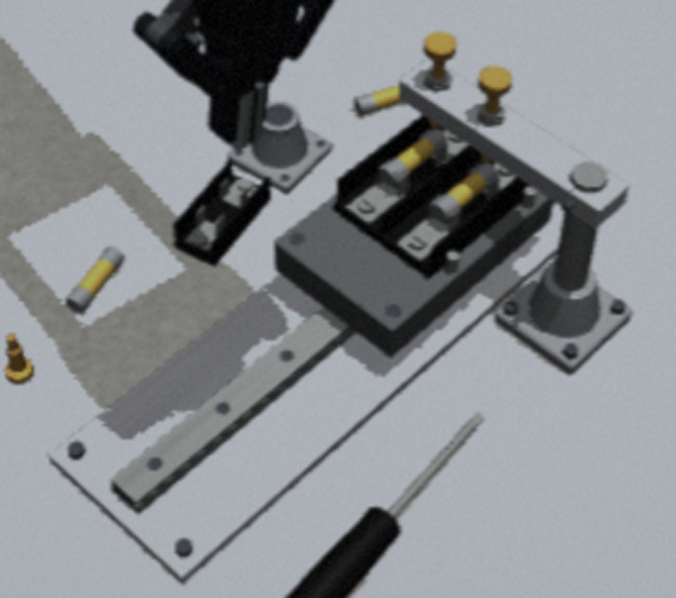

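View pics/t8.png

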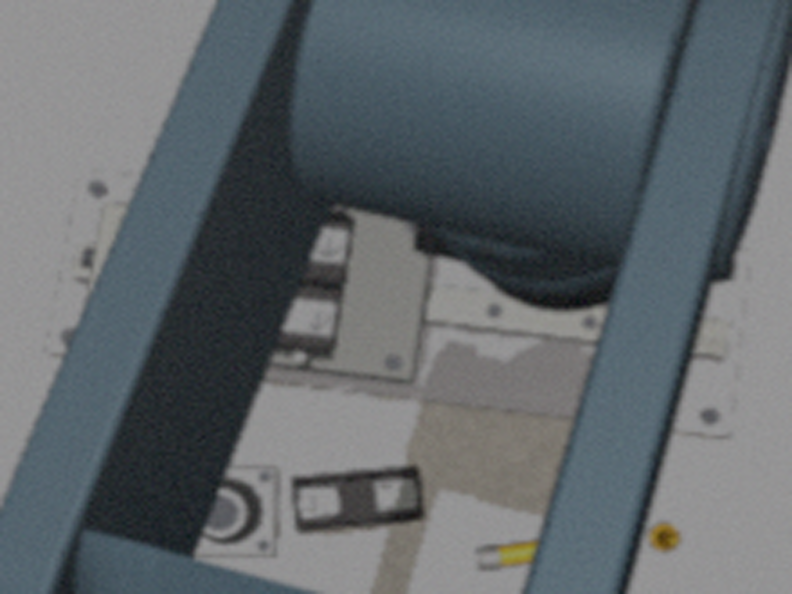

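```bash
python3 -m handwheel '[{"offset":[-0.011,0.03,0],"spin":0,"grip":0},{"offset":[-0.022,0.07,0],"spin":0,"grip":0},{"offset":[-0.022,0.11,0],"spin":0,"grip":0},{"offset":[-0.022,0.15,0],"spin":0,"grip":0},{"offset":[-0.022,0.175,0],"spin":0,"grip":0},{"offset":[-0.022,0.1825,0.001],"spin":0,"grip":0},{"offset":[-0.022,0.1825,0.001],"spin":0,"grip":0}]'; python3 go2.py 0.022 .094 .180
python3 - <<'E'
from bench import cams,landmark_of
from h import *
s=np.load("s.npy")
ps=cams.camera("scene");img=ps["color"][:,:,::-1]
c=lambda u:(u-[180,150]+.5)*2.6-.5
for q in(.145,.15): print(q,c(proj(ps,st(s,[(-.052,-.165+q,.06),(.052,-.165+q,.06)]))).round(1).tolist())
for t in ["far_head","near_head"]: print(t,[(round(d["confidence"],2),d["uv"]) for d in landmark_of(ps,t)])
print(proj(ps,st(s,[(.022,.104,.172),(-.022,.104,.172)])))
a=img[100:280,240:460];cv2.imwrite("pics/s9.png",cv2.resize(a,None,fx=3.6,fy=3.3,interpolation=cv2.INTER_CUBIC))
p=cams.camera("wrist");cv2.imwrite("pics/w9.png",p["color"][:,:,::-1])
E
```

```text
time_s: 13.7
eef_pos: [0.5396, 0.1346, 0.3853]
eef_rot: [-0.01, 0.049, 0.995, -0.081]
wrist_force: [-0.2, -0.3, -0.9]
opening: -0.002
t 13.7 tip station [0.0218 0.0935 0.2146] F [-0.2 -0.3 -0.9] q [ 0.07  0.18  1.65 -0.16  1.35 -1.36]
offset [-0.0006  0.0061  0.034 ] ystn in tool [-0.     0.987 -0.162] xstn [-1.    -0.002 -0.012] up [ 0.012 -0.162 -0.987] spin to jaws-along-y 0.0
0.145 [[268.6, 247.0], [389.4, 337.3]]
0.15 [[274.2, 242.7], [394.9, 332.6]]
far_head [(0.59, [369.2, 177.0]), (0.51, [285.6, 212.4]), (0.21, [339.3, 213.4])]
near_head [(0.6, [348.6, 165.9]), (0.27, [186.4, 295.7])]
[[370.82759343 179.44724459]
 [349.54776445 166.15823887]]
```

View pics/s9.png

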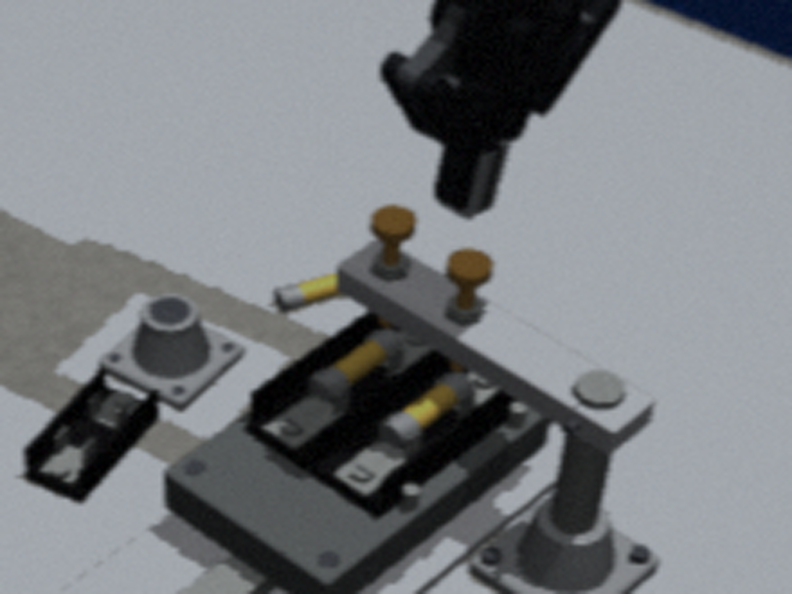

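View pics/w9.png

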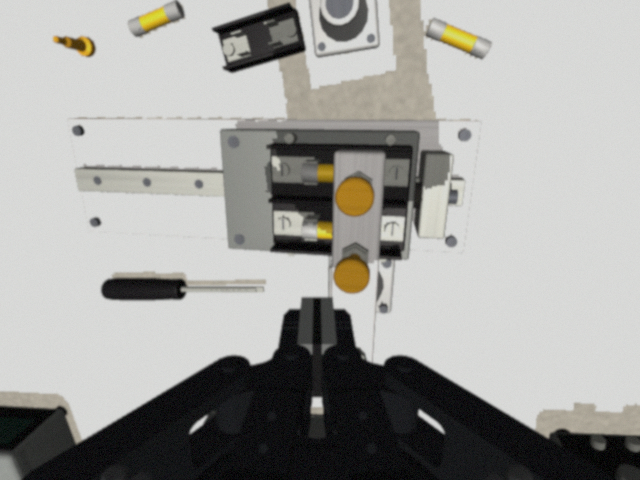

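Run:
```python
from bench import cams,ctrl,landmark_of
from h import *
from scipy.spatial.transform import Rotation as R
s=np.load("s.npy");o=ctrl.get_obs();q=o["eef_rot"];M=R.from_quat([q[1],q[2],q[3],q[0]]).as_matrix()
p=cams.camera("wrist");T=np.array(p["tool_from_camera"])
for t in ["far_head","near_head"]: print(t,[(round(d["confidence"],2),d["uv"]) for d in landmark_of(p,t)])
for n,uv in [("far",(352,274)),("near",(355,197))]:
    x=cv2.undistortPoints(np.array([[uv]],float),np.array(p["camera_matrix"]),np.array(p["distortion"]))[0,0]
    d=M@T[:3,:3]@[x[0],-x[1],-1];c=M@T[:3,3]+o["eef_pos"]
    w=c+d*(.172-c[2])/d[2];e=w[:2]-s[:2];print(n,w.round(4),"stn",np.round([e@[np.cos(s[2]),np.sin(s[2])],e@[-np.sin(s[2]),np.cos(s[2])]],4))
# tip edges in tool frame at z=.173
for uv in [(301,298),(334,298)]:
    x=cv2.undistortPoints(np.array([[uv]],float),np.array(p["camera_matrix"]),np.array(p["distortion"]))[0,0]
    d=T[:3,:3]@[x[0],-x[1],-1];print((T[:3,3]+d*(.173-T[2,3])/d[2]).round(4))
```

```text
far_head [(0.89, [350.3, 276.3])]
near_head [(0.93, [351.7, 198.1]), (0.16, [335.3, 172.7])]
far [0.5344 0.119  0.172 ] stn [0.0202 0.1054]
near [0.4924 0.1234 0.172 ] stn [-0.022   0.1056]
[ 0.0082 -0.0064  0.173 ]
[0.0082 0.0078 0.173 ]
```

```bash
python3 -m handwheel '[{"offset":[0,0.006,0.01],"spin":0,"grip":0},{"offset":[0,0.0085,0.024],"spin":0,"grip":0},{"offset":[0,0.0104,0.0354],"spin":0,"grip":0},{"offset":[0,0.0104,0.0354],"spin":0,"grip":0}]'; python3 go2.py 0.0215 .098 .162
python3 - <<'E'
from bench import cams
import cv2
p=cams.camera("wrist");cv2.imwrite("pics/w10.png",p["color"][:,:,::-1])
a=cams.camera("scene")["color"][:,:,::-1][120:260,280:440];cv2.imwrite("pics/s10.png",cv2.resize(a,None,fx=4,fy=4,interpolation=cv2.INTER_CUBIC))
E
```

```text
time_s: 14.55
eef_pos: [0.5391, 0.1392, 0.347]
eef_rot: [-0.011, 0.049, 0.995, -0.081]
wrist_force: [-0.3, -0.1, -0.2]
opening: 0.001
t 14.55 tip station [0.0204 0.098  0.1763] F [-0.3 -0.1 -0.2] q [ 0.08  0.22  1.68 -0.16  1.28 -1.34]
offset [-0.0014  0.0023  0.0141] ystn in tool [ 0.001  0.987 -0.162] xstn [-1.    -0.002 -0.015] up [ 0.015 -0.162 -0.987] spin to jaws-along-y -0.0
```

View pics/w10.png

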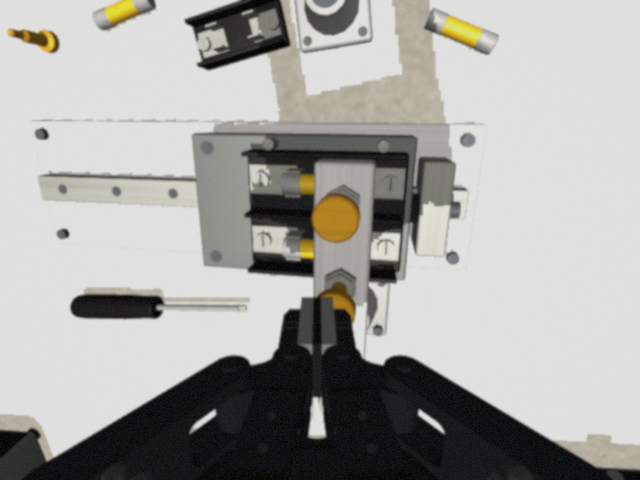

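View pics/s10.png

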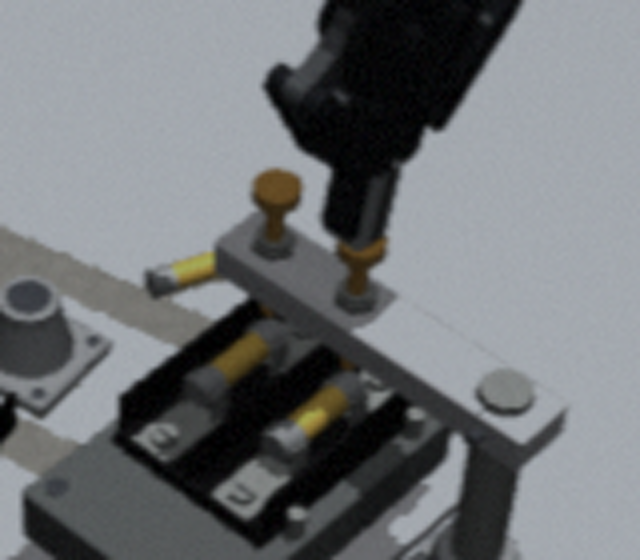

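```bash
python3 -m handwheel '[{"offset":[0,0.0013,0.002],"spin":0,"grip":0},{"offset":[0,0.0017,0.004],"spin":0,"grip":0},{"offset":[0,0.002,0.006],"spin":0,"grip":0},{"offset":[0,0.002,0.006],"spin":0,"grip":0}]'; python3 go2.py 0.0215 .099 .162
```

```text
time_s: 15.15
eef_pos: [0.5398, 0.1403, 0.3429]
eef_rot: [-0.009, 0.049, 0.995, -0.08]
wrist_force: [0.4, 0.6, 2.3]
opening: 0.002
t 15.15 tip station [0.0217 0.0992 0.1721] F [0.4 0.6 2.3] q [ 0.08  0.23  1.68 -0.16  1.27 -1.34]
offset [0.0001 0.0014 0.01  ] ystn in tool [ 0.001  0.987 -0.161] xstn [-1.    -0.001 -0.011] up [ 0.011 -0.161 -0.987] spin to jaws-along-y -0.1
```

```bash
python3 -m handwheel '[{"offset":[0,0.0003,0.002],"spin":0,"grip":0},{"offset":[0,0.0006,0.004],"spin":0,"grip":0},{"offset":[0,0.001,0.006],"spin":0,"grip":0},{"offset":[0,0.001,0.006],"spin":0,"grip":0}]'; python3 go2.py 0.0215 .099 .162
```

```text
time_s: 15.65
eef_pos: [0.5398, 0.1403, 0.3366]
eef_rot: [-0.009, 0.049, 0.995, -0.081]
wrist_force: [0.0, 1.1, 3.8]
opening: 0.001
t 15.65 tip station [0.0216 0.0992 0.1659] F [0.  1.1 3.8] q [ 0.08  0.24  1.69 -0.17  1.26 -1.33]
offset [0.0001 0.0004 0.0039] ystn in tool [ 0.001  0.987 -0.161] xstn [-1.    -0.001 -0.011] up [ 0.011 -0.161 -0.987] spin to jaws-along-y -0.0
```

Run:
```python
from bench import cams
import cv2
p=cams.camera("wrist");cv2.imwrite("pics/w11.png",p["color"][:,:,::-1])
a=cams.camera("scene")["color"][:,:,::-1][120:260,280:440];cv2.imwrite("pics/s11.png",cv2.resize(a,None,fx=4,fy=4,interpolation=cv2.INTER_CUBIC))
```

```text
(no output)
```

View pics/s11.png

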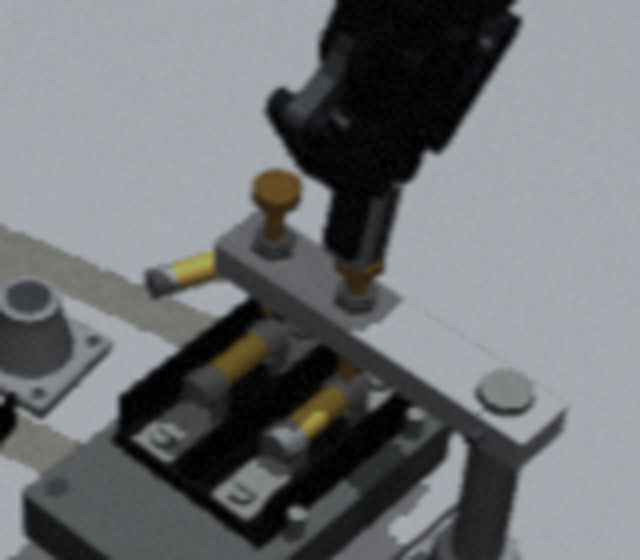

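```bash
python3 -m handwheel '[{"offset":[0,0.0003,0.002],"spin":0,"grip":0},{"offset":[0,0.0005,0.003],"spin":0,"grip":0},{"offset":[0,0.0007,0.004],"spin":0,"grip":0},{"offset":[0,0.0007,0.004],"spin":0,"grip":0},{"offset":[0,0.0007,0.004],"spin":0,"grip":0}]'; python3 go2.py 0.0215 .099 .162
python3 - <<'E'
from bench import cams
import cv2
a=cams.camera("scene")["color"][:,:,::-1][120:260,280:440];cv2.imwrite("pics/s12.png",cv2.resize(a,None,fx=4,fy=4,interpolation=cv2.INTER_CUBIC))
E
```

```text
time_s: 16.38
eef_pos: [0.5398, 0.1403, 0.3328]
eef_rot: [-0.009, 0.049, 0.995, -0.081]
wrist_force: [1.1, 0.8, 5.4]
opening: -0.002
t 16.375 tip station [0.0216 0.0992 0.1621] F [1.1 0.8 5.4] q [ 0.08  0.24  1.69 -0.17  1.25 -1.33]
offset [ 0.0001 -0.0002  0.0001] ystn in tool [ 0.001  0.987 -0.161] xstn [-1.    -0.001 -0.011] up [ 0.011 -0.161 -0.987] spin to jaws-along-y -0.1
```

View pics/s12.png

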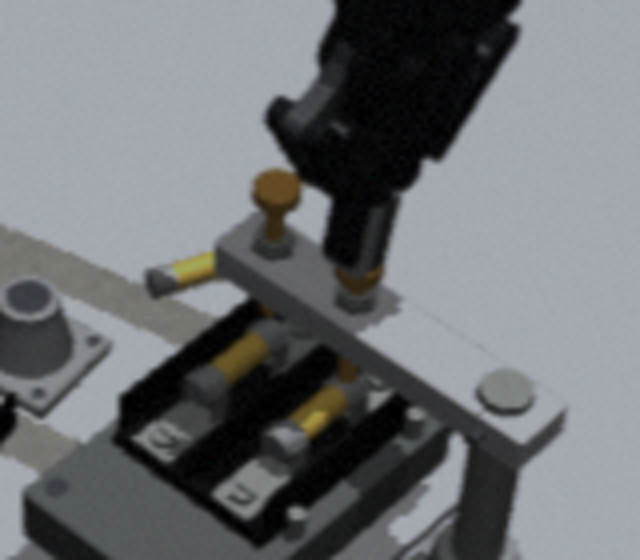

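Force 5.4 N puts the probe at about 11 mm. I'll hold for a moment, then withdraw upward.

```bash
python3 -m handwheel '[{"offset":[0,0,0.0003],"spin":0,"grip":0},{"offset":[0,0,0.0003],"spin":0,"grip":0},{"offset":[0,0,0.0003],"spin":0,"grip":0},{"offset":[0,0,0.0003],"spin":0,"grip":0},{"offset":[0,-0.0008,-0.005],"spin":0,"grip":0},{"offset":[0,-0.002,-0.012],"spin":0,"grip":0},{"offset":[0,-0.004,-0.025],"spin":0,"grip":0},{"offset":[0,-0.01,-0.06],"spin":0,"grip":0},{"offset":[0,-0.016,-0.1],"spin":0,"grip":0},{"offset":[0,-0.016,-0.1],"spin":0,"grip":0}]'
python3 - <<'E'
from bench import cams
import cv2
a=cams.camera("scene")["color"][:,:,::-1][150:380,180:440];cv2.imwrite("pics/s13.png",cv2.resize(a,None,fx=2.6,fy=2.6,interpolation=cv2.INTER_CUBIC))
p=cams.camera("wrist");cv2.imwrite("pics/w13.png",p["color"][:,:,::-1])
E
```

```text
time_s: 17.68
eef_pos: [0.5414, 0.1406, 0.4379]
eef_rot: [-0.007, 0.05, 0.996, -0.08]
wrist_force: [0.2, 0.6, -0.1]
opening: -0.0
```

View pics/s13.png

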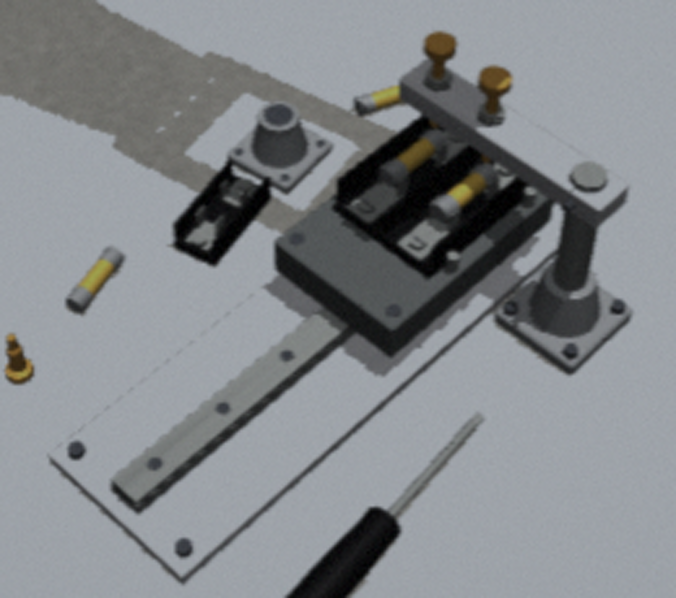

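View pics/w13.png

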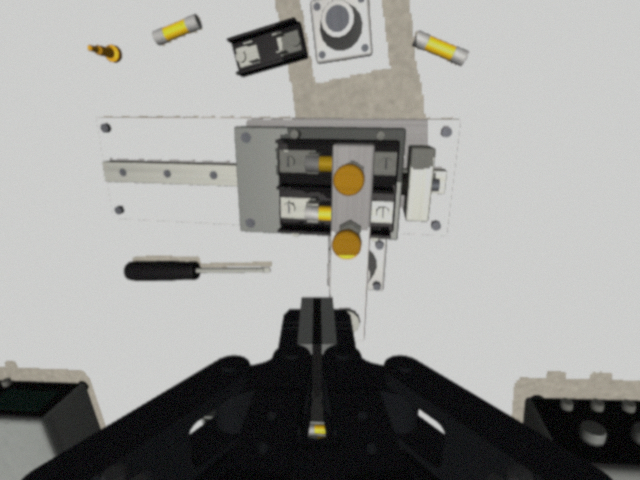

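The far head is back at its start pixel, (495,77) in the enlarged scene view, and the near head is at (441,43). The block is at the stop and the loose parts have not moved.

```bash
python3 -c "
from bench import ctrl;print(ctrl.hand_in())"
```

```text
the job is handed in; nothing more can be done
None
```

The job is handed in at about 17.8 s, well inside the 51 s limit. By my checks the far fuse was retested as asked, but one mishap on the way leaves one rule unconfirmed. The hand-in reported no verdict.

- **Push:** I pushed the jig block along the rail with the shut fingertips until it stopped moving. At that point the force rose to about 12.6 N over roughly 0.2 mm of travel. The pictures show the block at the end stop.
- **Press:** I pressed the far probe's head to an estimated depth of 11 mm, with 5.4 N on the wrist, held it for more than 0.5 s, then withdrew. The depth comes from tip height and force. I could not measure the contact between tip and cap directly.
- **Last pictures:** Both probe heads are up at their starting positions, and the loose parts look unmoved. The arm is clear, with the wrist force near zero.

**Mishap:** Early on I turned the gripper past the last joint's limit. The arm tilted about 9° and shoved the block some 26 mm towards the stop, with about 24 N on the wrist. The fingertips were pressing down near rail height. By my geometry the gripper's body came close to the holder without hitting it, but I could not confirm that it never touched.

The tilt could not be undone with the moves available, so I did the push and the press with the tool tilted and corrected the aim for it.

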